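Snap the cabinet light into its mount

ROBOT

A 6-joint arm with a two-finger parallel gripper is mounted at the origin on the work surface. World frame = base frame: x ahead of the robot, y to its left, z up, the work surface at z = 0. Lengths are in m, angles in degrees, forces in N, time in s.
With the tool pointing down it reaches from about 0.25 to 0.725 m from the base axis. Payload 9.7 kg.
Tool frame: the origin (TCP) lies midway between the tips of the shut fingers; the grasp point (between the pads) lies 19 mm behind it (bot.hold_point_z is the distance from the TCP to the grasp point, in m); z points along the fingers, y is the line along which they close (so a half turn about z gives the same grasp; the last joint's range is limited). The gripper opens to 85 mm and grips with 20 to 120 N. Pads are 22 mm wide; open, the fingers measure 114 mm over their backs; the gripper's body (76 mm by 85 mm) begins 54 mm behind the grasp point. The pads swing forward as they close: fully open they stand 13 mm farther back than shut.
Start: joints at [-69.672, 4.979, 10.078, 95.1, 0, 90], TCP at [0.191, -0.516, 0.231] pointing down, gripper open.
Joint ranges: [-179.16, 179.16], [-48.56, 103.87], [-65.8, 70.77], [-126.05, 130.52], [-82.76, 87.17], [-180, 180]. Speed limits (degrees/s): [127.2, 127.2, 147.25, 180, 180, 180].

INTERFACE

Orientations are given as [roll, pitch, yaw] about the fixed x, y, z axes, in that order (R = Rz(yaw) Ry(pitch) Rx(roll)).
In Python, from workcell import bot gives the robot as it stands.
- The arm moves only by the tool play_rows, never from a script. Its argument "steps" is a list that holds one entry, the list of rows, each a list of 4 numbers: the shift along the tool's x, y, z in m, then the turn about the tool's z in rad. In form: [[[tx, ty, tz, yaw], ...]]. A call has exactly 5 rows; each row shifts and turns the commanded pose from where the row before left it, along the tool's axes as they then stand; what a row does not reach is not made up. A row lasts 1/12 s, in which the tool goes at most 41.7 mm and 7.16 degrees, less where a joint would pass 70% of its speed; a pose out of reach is approached as far as the arm can. A call is refused whole if a number of a shift passes 0.0417 or a number of a turn 0.125, either way. A call with a gripper value outside its range is refused whole. "gripper" is the finger opening in m, from 0 to 0.0854, set as the call begins (left out, the last holds). The fingers move at their own pace and stop on an object; "squeeze" is the grip in N (left out, the last holds). Time passes only in rows, so rows that do not move let the fingers close, or fill a call up. It gives the time, the measured TCP pose, the force, the opening and the grip force at its end, in the units of the state.
- bot.get_obs(): the state, without advancing time (a new reading comes with each control period).
- bot.camera(name): name is "scene" or "side" or "wrist"; returns a dict with "img" (420x560x3 uint8, blue, green, red), "vfov" (degrees; the focal length in pixels is half the picture's height over the tangent of half this angle, whatever the lens; pixels are square), "cx", "cy" (the principal point, pixels), "D" ([k1, k2, p1, p2, k3] as OpenCV has them; the pictures are not rectified), "xyz" and "attitude" of the camera in the world. Camera axes: x right, y down, z forward; pixel columns grow to the right and rows downward; lengths in m; the calibration is good to about 2 mm. A picture is of the moment at which its call begins. There is no depth.
- bot.job_done(): hands the job in; it is judged then, once.
The state is a dict: "time": time; "q": joint angles; "qd": joint speeds; "joint_efforts": joint torques, N m; "ee_pos": TCP position; "tcp_rot": TCP orientation; "wrist_force": force on the tool from outside, world axes, zero at the start; "torque": the same for the moment, N m; "opening": finger opening in m; "grasp_force": force on a finger pad.
Only numpy, scipy, OpenCV 4.12 (cv2) and the standard library are available. Lean on these libraries where they do the work, as an engineer would, in place of code of your own. Each camera call takes 0.05 s, during which the arm holds its last target. There are 200 camera calls.

TASK

The folded yellow rule still lies across the empty light mount on the dark cabinet shelf: take it off and lay it (do not drop it) flat on the bench. Then take the loose white cabinet light, push it down into the empty mount until it snaps fully home, and keep pushing down on it firmly so that the sticky pad under the mount takes hold; finish like that, still pushing, without letting go. Leave the other things on the bench where they are.

Things in the scene. Friction and masses are not known exactly. Their poses are not given: they have to be found in the camera images.
- shelf: dark wooden shelf of a display cabinet, underside up, fixed on the bench: 150 (its x) x 380 (its y) x 22 mm thick, with a low moulding (to 14 mm out, 14 mm high) along its +x edge. Origin at the centre of its underside, on the bench. About 85 mm either side of its middle (along y) it carries two round light mounts: one empty, one with a light already in it.
- mount: the empty mount, a grey open-topped round cup fixed on the shelf: outside diameter 64 mm, inside 54 mm, rim 18 mm and inner floor 3 mm above the shelf, orange sticky pad under it. Origin at the centre of its underside, on the shelf's top face (22 mm above the bench); z up.
- mount_rim (a point): centre of the mount's mouth, level with its rim, 18 mm above the mount's origin. Inside the wall three steel spring tongues, 120 degrees apart, stand 4.5 mm into the cup; their round noses, 13.5 mm above the mount's origin, give way outwards and snap into the light's groove.
- light: the loose battery light, a round puck standing on the bench, lamp face up; 70 to 110 g, 30 mm high. Origin at the centre of its underside, z up through the lamp face. Upper 14 mm: white drum of 56 mm diameter, the part to grip or push. Lower 16 mm: grey plug, 43 mm diameter at the bottom widening to 50 mm at 5 mm up, then from 10 mm up a 44 mm groove. Any turn about z fits the mount.
- light_face (a point): centre of the lamp face, 30 mm above the light's origin. Pushed into the mount, the light meets the tongues about 10 mm above home; the push rises to about 14 N (10 to 18), then about 6 mm above home it suddenly drops and the light jumps home: underside on the mount's inner floor (its origin 3 mm above the mount's), drum 1 mm clear of the rim.
- fitted_light: a light like the loose one already in its mount, fixed to the shelf (overall 33 mm above the shelf, 64 mm across). Leave it alone. Origin at the centre of its mount's underside.
- rule: folded yellow rule lying across the empty mount, on its rim: 235 (its x) x 35 (its y) x 16 mm, 80 to 130 g, brass ends. Origin at the centre of its underside, z up. The bench left of the shelf (x 0.35 to 0.65 m, y 0.34 to 0.50 m) is always bare.
- wax_tin: low green tin, 72 mm diameter, 45 mm high, loose bystander. Origin at the centre of its underside.
- sanding_block: cork sanding block 60 x 110 x 34 mm, loose bystander. Origin at the centre of its underside.
- glue_bottle: white glue bottle, 54 mm diameter, 150 mm high, loose bystander. Origin at the centre of its underside.
- mallet: round carver's mallet standing on its head, 84 mm diameter, 220 mm high, loose bystander. Origin at the centre of its underside.
- bun_foot: turned dark furniture foot, 84 mm diameter, 70 mm high, loose bystander. Origin at the centre of its underside.
- screw_tray: blue open tray 100 x 75 x 28 mm, loose bystander. Origin at the centre of its underside.
- rosette: carved wooden rosette, 68 mm diameter, 24 mm high, dark petals, loose bystander. Origin at the centre of its underside.
There are look-alikes about, which are no part of the job. Several things have the shape of the rule; the one meant has the colours described above.

How it is judged:
By the outcome, as a careful person would: the job done as asked, in the order asked, and still so for the second after the job is handed in, while the arm keeps its last pose, push and grip.
It also fails if it takes over 64 s, if anything falls off the work surface, if the arm or the gripper's body presses on something with over 40 N, if the wrist force passes 120 N, or if a joint passes its speed limit or range.

## Working session

There is one attempt and no reset: what is moved stays moved. The work goes in short steps, Python scripts to look and compute and a tool call to move; the robot and the scene stay as the last step left them, time stands still between calls to the robot, and variables do not carry over. Pictures are saved under pics/ and viewed, at most 10 in all, crops included, and the job is handed in when it is done.

Besides the shell and the picture viewer there is one more tool, called after "Emit:" by a JSON object that holds its "method" and its "body". play_rows: Moves the arm, as the interface text tells. Its arguments: {"type":"object","properties":{"steps":{"type":"array","items":{"type":"array","items":{"type":"array","items":{"type":"number"}}}},"gripper":{"type":"number"},"squeeze":{"type":"number"}},"required":["steps"]}

```bash
mkdir -p pics
cat > h.py <<'E'
from workcell import bot
import numpy as np, cv2
from scipy.spatial.transform import Rotation as R
def cam(n):
    c=bot.camera(n); f=210/np.tan(np.radians(c["vfov"])/2)
    c["K"]=np.array([[f,0,c["cx"]],[0,f,c["cy"]],[0,0,1.]]); c["D"]=np.array(c["D"],float)
    a=np.array(c["attitude"],float)
    c["R"]=a if a.shape==(3,3) else R.from_euler('xyz',a,degrees=True).as_matrix(); c["xyz"]=np.array(c["xyz"]); return c
def ray(c,uv,z):
    p=cv2.undistortPoints(np.array(uv,float).reshape(-1,1,2),c["K"],c["D"]).reshape(-1,2)
    d=np.c_[p,np.ones(len(p))]@c["R"].T
    return c["xyz"]+d*((z-c["xyz"][2])/d[:,2])[:,None]
def proj(c,P):
    P=np.array(P,float).reshape(-1,3); r,_=cv2.Rodrigues(c["R"].T)
    return cv2.projectPoints(P,r,-c["R"].T@c["xyz"],c["K"],c["D"])[0].reshape(-1,2)
def save(c,n): cv2.imwrite(f"pics/{n}.png",c["img"]); import pickle; pickle.dump(c,open(f"pics/{n}.pkl","wb"))
E
python3 - <<'E'
from h import *
for n in("scene","side"):
    c=cam(n); save(c,n+"0"); print(n,c["xyz"],c["attitude"],c["vfov"],c["D"])
print(bot.get_obs(),bot.hold_point_z)
E
```

```text
scene [ 1.3970197  -0.11195878  1.38630193] [-1.46484622e+02  1.39873290e-01  8.72134854e+01] 42.59828134913509 [-0.0891572  0.         0.         0.         0.       ]
side [0.06432384 0.7453965  0.67863677] [-122.35071729   -1.34849902 -150.04582276] 49.23952890641708 [-0.13037011  0.          0.          0.          0.        ]
{'time': 0.1, 'q': array([-6.96714766e+01,  5.01007387e+00,  1.00380002e+01,  9.50991415e+01,
       -1.07207683e-03,  8.99979822e+01]), 'qd': array([-0.0981212 , -0.08058562,  0.00419856, -0.00120557,  0.08083039,
       -0.00781772]), 'joint_efforts': array([-9.66845764e-04, -5.21560800e+01,  4.65655160e+01,  1.60967465e-02,
       -3.54206418e-05,  1.11446144e-05]), 'ee_pos': array([ 0.19099481, -0.51555252,  0.23062467]), 'tcp_rot': array([-1.79928785e+02,  1.06956806e-03,  2.03305425e+01]), 'wrist_force': array([0.00905649, 0.30219531, 0.00363769]), 'torque': array([ 0.00536281, -0.01866417,  0.01889869]), 'grasp_force': 0.0, 'opening': 0.08530547685561993} 0.0187
```

View pics/scene0.png

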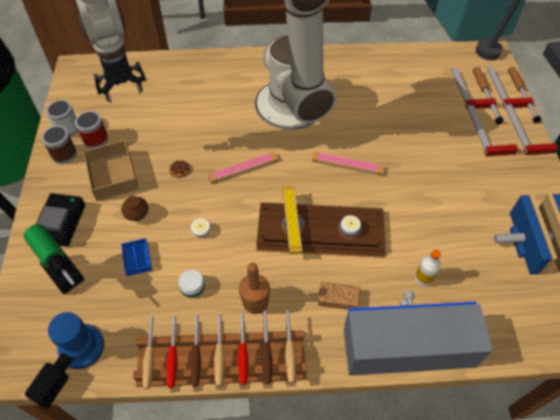

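View pics/side0.png

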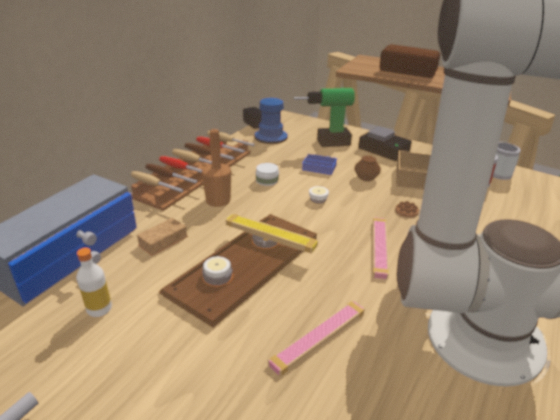

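The scene view shows the yellow rule at (292,218) across the left mount of the shelf, and the fitted light at (350,225). The pink rules at (244,167) and (349,162) have the same shape but the wrong colour. The loose light is either the puck at (200,228), which has the same yellow-centred face as the fitted light, or the larger disc at (191,283), which is probably the tin. I'll confirm both in one crop.

Run:
```python
from h import *
import pickle
c=pickle.load(open("pics/scene0.pkl","rb")); s=pickle.load(open("pics/side0.pkl","rb"))
a=cv2.resize(c["img"][180:300,170:390],(770,420),interpolation=cv2.INTER_CUBIC)
b=cv2.resize(s["img"][155:285,220:350][:, :],(180,180),interpolation=cv2.INTER_CUBIC)
o=np.zeros((600,770,3),np.uint8);o[:420]=a;o[420:,:180]=b
cv2.imwrite("pics/crop1.png",o)
# colour blob of the yellow rule, both views
for n,k in(("scene",c),("side",s)):
    h=cv2.cvtColor(k["img"],cv2.COLOR_BGR2HSV); m=cv2.inRange(h,(22,190,120),(32,255,255))
    nn,l,st,ce=cv2.connectedComponentsWithStats(m); i=1+np.argmax(st[1:,4]); print(n,st[i],ce[i])
    bx=cv2.boxPoints(cv2.minAreaRect(np.argwhere(l==i)[:,::-1].astype(np.float32))); print(bx.round(1),ray(k,bx,0.056).round(3),ray(k,[ce[i]],.056))
print(ray(c,[[200,228]],.03),ray(s,[[319,192]],.03),ray(c,[[258,205],[383,207],[385,253],[258,250]],.022))
```

```text
scene [284 189  16  58 516] [291.4748062  217.83914729]
[[283.7 189.6]
 [292.9 188.6]
 [299.4 245.4]
 [290.2 246.4]] [[ 0.426 -0.046  0.056]
 [ 0.423 -0.017  0.056]
 [ 0.625 -0.012  0.056]
 [ 0.627 -0.038  0.056]] [[ 0.52985077 -0.028539    0.056     ]]Traceback (most recent call last):
  File "<stdin>", line 11, in <module>
    return _wrapfunc(a, 'argmax', axis=axis, out=out, **kwds)
    return bound(*args, **kwds)
ValueError: attempt to get argmax of an empty sequence
```

View pics/crop1.png

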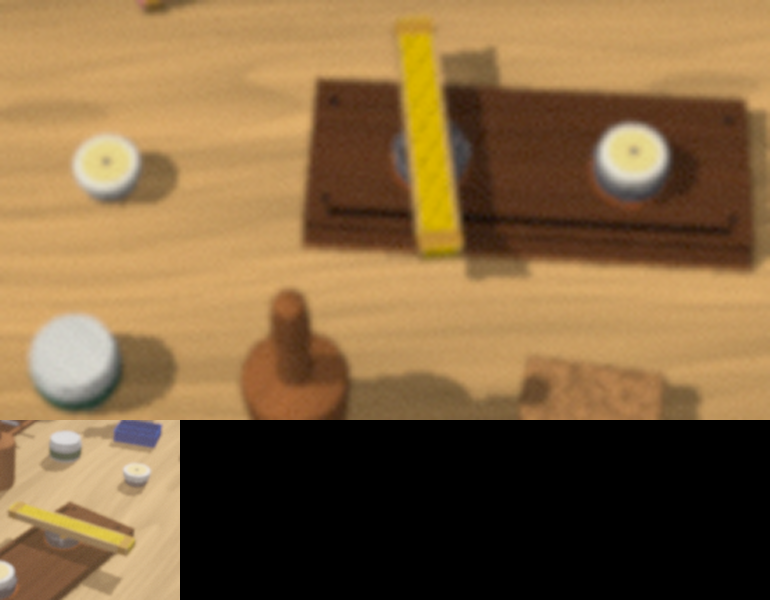

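Confirmed: the rule is the yellow one with brass ends. The light is the puck at (200,228), whose yellow lamp face matches the fitted light. The disc at (191,283) has a green side, so it is the tin. Next I'll compute the positions.

Run:
```python
from h import *
import pickle
c=pickle.load(open("pics/scene0.pkl","rb")); s=pickle.load(open("pics/side0.pkl","rb"))
print("light",ray(c,[[200.5,227.5]],.03),ray(s,[[319,192]],.03))
print("shelf",ray(c,[[260.5,203.5],[382,208.5],[384,256],[257.5,250]],.022).round(3))
print("mount",ray(c,[[293,223]],.035).round(3),ray(s,[[265,238]],.035).round(3))
print("fitted",ray(c,[[350.5,223.5]],.055).round(3),ray(s,[[216,266]],.055).round(3))
print("rule ends scene",ray(c,[[288.5,186.5],[295.5,249]],.056).round(3),"side",ray(s,[[229,220],[314,243]],.056).round(3))
print("glue",ray(c,[[427,278]],.0).round(3),"mallet",ray(c,[[255,297]],.04).round(3),"tin",ray(c,[[191,282]],.045).round(3),'tray',ray(c,[[137,256]],.02).round(3))
```

```text
light [[ 0.53365079 -0.29980043  0.03      ]] [[ 0.52436531 -0.2962695   0.03      ]]
shelf [[ 0.45  -0.118  0.022]
 [ 0.487  0.254  0.022]
 [ 0.653  0.233  0.022]
 [ 0.614 -0.132  0.022]]
mount [[ 0.535 -0.024  0.035]] [[ 0.533 -0.018  0.035]]
fitted [[0.558 0.143 0.055]] [[0.554 0.148 0.055]]
rule ends scene [[ 0.415 -0.03   0.056]
 [ 0.636 -0.024  0.056]] side [[ 0.633 -0.011  0.056]
 [ 0.412 -0.036  0.056]]
glue [[0.72  0.352 0.   ]] mallet [[ 0.772 -0.143  0.04 ]] tin [[ 0.721 -0.319  0.045]] tray [[ 0.617 -0.484  0.02 ]]
```

Emit:
{"method": "play_rows", "body": {"steps": [[[0.037,-0.0113,0,0],[0.037,-0.0113,0,0],[0.037,-0.0113,0,0],[0.037,-0.0113,0,0],[0.037,-0.0113,0,0]]]}}

```text
time: 0.52
ee_pos: [0.3459, -0.3972, 0.231]
tcp_rot: [-180.0, 0.0, 20.3]
wrist_force: [-1.0, -0.3, -0.1]
opening: 0.0853
grasp_force: 0.0
```

Emit:
{"method": "play_rows", "body": {"steps": [[[0.037,-0.0113,0,0],[0.037,-0.0113,0,0],[0.037,-0.0113,0,0],[0.037,-0.0113,0,0],[0.037,-0.0113,0,0]]]}}

```text
time: 0.93
ee_pos: [0.5, -0.2797, 0.231]
tcp_rot: [-180.0, 0.0, 20.3]
wrist_force: [-0.6, -0.8, -0.3]
opening: 0.0857
grasp_force: 0.0
```

Emit:
{"method": "play_rows", "body": {"steps": [[[0,0,0,0.095],[0,0,0,0.095],[0,0,0,0.09],[0,0,0,0],[0,0,0,0]]]}}

```text
time: 1.35
ee_pos: [0.4987, -0.2812, 0.231]
tcp_rot: [-180.0, 0.0, 4.4]
wrist_force: [-0.5, 0.2, 0.8]
opening: 0.0856
grasp_force: 0.0
```

Run:
```python
from h import *
o=bot.get_obs();print(o["ee_pos"],o["tcp_rot"])
c=cam("wrist"); save(c,"w1"); print(c["xyz"],c["attitude"],c["vfov"],c["D"])
print(proj(c,[[.53,-.298,.03],[.525,-.026,.056]]))
```

```text
[ 0.49870972 -0.28116056  0.23096085] [-1.79978665e+02  2.86521629e-02  4.44621242e+00]
[ 0.58270171 -0.27552316  0.37237114] [ 1.60975832e+02 -3.54390950e-02 -8.55489645e+01] 71.95203912695032 [-0.02987733  0.          0.          0.          0.        ]
[[294.58166706 158.81857034]
 [ 48.77291076 148.92641489]]
```

View pics/w1.png

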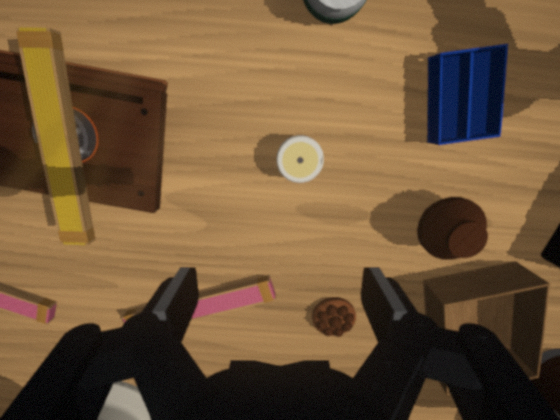

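The wrist view shows the light at (300,159), and the rule running from about (40,30) to (77,240) over the mount at (80,137).

Run:
```python
from h import *
import pickle
c=pickle.load(open("pics/w1.pkl","rb"))
h=cv2.cvtColor(c["img"],cv2.COLOR_BGR2HSV)
roi=c["img"][130:190,270:330].copy(); m=(cv2.inRange(h,(0,0,130),(179,70,255))|cv2.inRange(h,(20,40,180),(35,150,255)))[130:190,270:330]
m=cv2.morphologyEx(m,cv2.MORPH_OPEN,np.ones((5,5)))
nn,l,st,ce=cv2.connectedComponentsWithStats(m);i=1+np.argmax(st[1:,4]); k=np.argwhere(l==i)[:,::-1].astype(np.float32)
(u,r)=cv2.minEnclosingCircle(k);print(st[i],u,r,ray(c,[[u[0]+270,u[1]+130],[300,159.5]],.03).round(4))
print(ray(c,[[19,30],[59,29],[92,240],[62,244]],.056).round(3))
print("mount",ray(c,[[98,139]],.04).round(3),"shelf right corners",ray(c,[[166,80],[158,212]],.022).round(3))
```

```text
[   7    5   47   48 1702] (29.693206787109375, 28.56793975830078) 23.721424102783203 [[ 0.5308 -0.304   0.03  ]
 [ 0.5297 -0.3045  0.03  ]]
[[ 0.641 -0.014  0.056]
 [ 0.643 -0.055  0.056]
 [ 0.418 -0.06   0.056]
 [ 0.409 -0.022  0.056]]
mount [[ 0.537 -0.073  0.04 ]] shelf right corners [[ 0.606 -0.147  0.022]
 [ 0.447 -0.129  0.022]]
```

Emit:
{"method": "play_rows", "body": {"steps": [[[0,-0.036,0,0],[0,-0.036,0,0],[0,-0.036,0,0],[0,-0.036,0,0],[0,-0.036,0,0]]]}}

```text
time: 1.82
ee_pos: [0.4847, -0.1005, 0.2313]
tcp_rot: [-180.0, -0.0, 4.4]
wrist_force: [1.0, -1.1, 0.2]
opening: 0.0854
grasp_force: 0.0
```

Emit:
{"method": "play_rows", "body": {"steps": [[[0,-0.036,0,0],[0,-0.036,0,0],[0,0,0,0],[0,0,0,0],[0,0,0,0]]]}}

```text
time: 2.23
ee_pos: [0.48, -0.0302, 0.2314]
tcp_rot: [180.0, -0.0, 4.4]
wrist_force: [0.2, -1.0, -0.3]
opening: 0.0853
grasp_force: 0.0
```

Run:
```python
from h import *
o=bot.get_obs();print(o["ee_pos"],o["tcp_rot"])
c=cam("wrist"); save(c,"w2"); print(c["xyz"])
h=cv2.cvtColor(c["img"],cv2.COLOR_BGR2HSV); m=cv2.inRange(h,(20,150,60),(34,255,255))
nn,l,st,ce=cv2.connectedComponentsWithStats(m);i=1+np.argmax(st[1:,4]);print(st[i])
k=np.argwhere(l==i)[:,::-1].astype(np.float32); b=cv2.boxPoints(cv2.minAreaRect(k)); P=ray(c,b,.056); print(b.round(1),P.round(4),P.mean(0))
```

```text
[ 0.47995093 -0.03017258  0.23137114] [ 1.79984523e+02 -1.41616286e-02  4.39765111e+00]
[ 0.56383024 -0.02451728  0.37285991]
[ 267   44   35  189 5009]
[[262.6 231.5]
 [272.7  43.2]
 [301.3  44.7]
 [291.2 233. ]] [[ 0.4266 -0.0156  0.056 ]
 [ 0.626  -0.0138  0.056 ]
 [ 0.6269 -0.0417  0.056 ]
 [ 0.4272 -0.0497  0.056 ]] [ 0.52665801 -0.0301805   0.056     ]
```

View pics/w2.png

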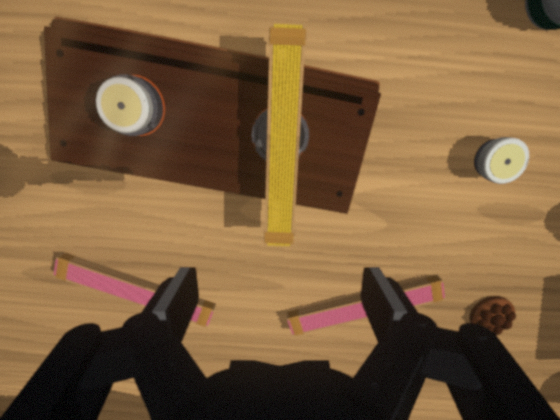

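The rule runs from (287,35) to (280,238). The mount is centred near (280,135), with its left edge at 251 and right edge at 309.

Run:
```python
from h import *
import pickle
c=pickle.load(open("pics/w2.pkl","rb"))
P=ray(c,[[269,25],[305,25],[294,243],[265,244]],.056);print(P.round(4),P.mean(0));a=(P[0]+P[1])/2;b=(P[2]+P[3])/2;print(a,b,np.degrees(np.arctan2(*(a-b)[[1,0]])))
print("mount",ray(c,[[251,135],[309.5,135]],.04).round(4),"fitted",ray(c,[[127.5,105]],.055).round(4))
p=ray(c,[[58,17],[380,94],[346,213],[50,160]],.022);print("shelf",p.round(4),p.mean(0))
```

```text
[[ 0.6414 -0.0091  0.056 ]
 [ 0.6441 -0.0435  0.056 ]
 [ 0.4144 -0.0543  0.056 ]
 [ 0.4104 -0.0195  0.056 ]] [ 0.52759168 -0.03158221  0.056     ]
[ 0.64278791 -0.02630173  0.056     ] [ 0.41239546 -0.03686268  0.056     ] 2.624541135948943
mount [[ 0.5357  0.0046  0.04  ]
 [ 0.5407 -0.0607  0.04  ]] fitted [[0.5582 0.1335 0.055 ]]
shelf [[ 0.6433  0.2188  0.022 ]
 [ 0.5911 -0.1377  0.022 ]
 [ 0.4458 -0.1204  0.022 ]
 [ 0.4868  0.2527  0.022 ]] [0.54174158 0.05336558 0.022     ]
```

Emit:
{"method": "play_rows", "body": {"steps": [[[0.0235,0.0025,0,0.012],[0.0235,0.0025,0,0.012],[0,0,0.036,0],[0,0,0.036,0],[0,0,0.036,0]]]}}

```text
time: 2.7
ee_pos: [0.5278, -0.0334, 0.1219]
tcp_rot: [180.0, -0.0, 2.8]
wrist_force: [0.9, -0.1, -0.9]
opening: 0.0855
grasp_force: 0.0
```

Emit:
{"method": "play_rows", "body": {"steps": [[[0,0,0.036,0],[0,0,0.03,0],[0,0,0.016,0],[0,0,0,0],[0,0,0,0]]]}}

```text
time: 3.12
ee_pos: [0.5267, -0.0329, 0.0409]
tcp_rot: [-180.0, 0.1, 2.8]
wrist_force: [0.7, -0.2, 0.8]
opening: 0.0851
grasp_force: 0.0
```

Emit:
{"method": "play_rows", "body": {"steps": [[[0,0,0,0],[0,0,0,0],[0,0,0,0],[0,0,0,0],[0,0,0,0]]], "gripper": 0.02, "squeeze": 45}}

```text
time: 3.53
ee_pos: [0.5279, -0.0318, 0.0425]
tcp_rot: [180.0, -0.1, 2.9]
wrist_force: [0.2, 0.1, 4.2]
opening: 0.0342
grasp_force: 44.9
```

Emit:
{"method": "play_rows", "body": {"steps": [[[0,0,0,0],[0,0,0,0],[0,0,0,0],[0,0,0,0],[0,0,0,0]]]}}

```text
time: 3.95
ee_pos: [0.5278, -0.0318, 0.0425]
tcp_rot: [180.0, -0.1, 2.9]
wrist_force: [-1.7, -0.1, 5.8]
opening: 0.0335
grasp_force: 45.1
```

Emit:
{"method": "play_rows", "body": {"steps": [[[0,0,-0.008,0],[0,0,-0.015,0],[0,0,-0.025,0],[0,0,-0.025,0],[0,0,-0.02,0]]]}}

```text
time: 4.37
ee_pos: [0.5272, -0.0316, 0.1366]
tcp_rot: [180.0, -0.1, 2.9]
wrist_force: [0.8, 0.6, -0.4]
opening: 0.0337
grasp_force: 45.1
```

Emit:
{"method": "play_rows", "body": {"steps": [[[-0.002,-0.016,0,0],[-0.003,-0.03,0,0],[-0.003,-0.03,0,0],[-0.003,-0.03,0,0],[-0.003,-0.03,0,0]]]}}

```text
time: 4.78
ee_pos: [0.508, 0.0646, 0.1354]
tcp_rot: [-178.2, 0.0, 6.3]
wrist_force: [-0.1, -1.2, -1.1]
opening: 0.034
grasp_force: 45.2
```

Emit:
{"method": "play_rows", "body": {"steps": [[[-0.003,-0.032,0,0],[-0.003,-0.032,0,0],[-0.003,-0.032,0,0],[-0.003,-0.032,0,0],[-0.003,-0.032,0,0]]]}}

```text
time: 5.2
ee_pos: [0.4827, 0.1388, 0.1441]
tcp_rot: [-174.7, 0.1, 13.1]
wrist_force: [-0.1, 0.4, -1.1]
opening: 0.0337
grasp_force: 45.2
```

Emit:
{"method": "play_rows", "body": {"steps": [[[-0.003,-0.032,0,0],[-0.003,-0.032,0,0],[-0.003,-0.032,0,0],[-0.003,-0.032,0,0],[0,-0.03,0,0]]]}}

```text
time: 5.62
ee_pos: [0.4522, 0.2081, 0.163]
tcp_rot: [-171.2, 0.1, 19.7]
wrist_force: [0.0, -0.5, -0.8]
opening: 0.0337
grasp_force: 45.2
```

Emit:
{"method": "play_rows", "body": {"steps": [[[0,0,0.025,0],[0,0,0.025,0],[0,0,0.02,0],[0,0,0,0],[0,0,0,0]]]}}

```text
time: 6.03
ee_pos: [0.4507, 0.2118, 0.093]
tcp_rot: [-171.0, 0.2, 20.1]
wrist_force: [0.6, -0.7, -1.9]
opening: 0.0339
grasp_force: 45.1
```

Run:
```python
from h import *
c=cam("side"); d=cam("scene"); save(c,"s3");save(d,"c3")
a=cv2.resize(c["img"][120:400,0:400],(700,490)); b=cv2.resize(d["img"][170:270,170:430],(286,110))
o=np.zeros((600,700,3),np.uint8);o[:490]=a;o[490:,:286]=b;cv2.imwrite("pics/crop3.png",o)
```

```text
(no output)
```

View pics/crop3.png

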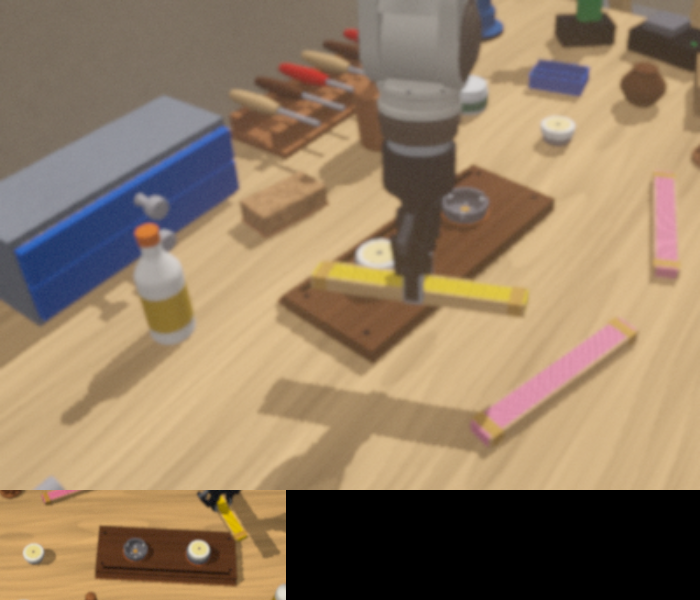

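The side view shows the rule still held level-ish at the left end of the shelf, and the mount now empty. The tool has tilted about 9 degrees and fell short of the target, so I'll check the joints.

Run:
```python
from h import *
o=bot.get_obs();print({k:np.round(v,3) for k,v in o.items()})
```

```text
{'time': np.float64(6.133), 'q': array([ 19.987,  -2.666, -13.167,  79.501,   9.027, 179.945]), 'qd': array([-0.111, -0.31 ,  0.472, -0.359, -0.086,  0.008]), 'joint_efforts': array([ 1.6200e-01, -4.3170e+01,  4.5918e+01,  3.6000e-02,  5.5100e-01,
        0.0000e+00]), 'ee_pos': array([0.452, 0.212, 0.095]), 'tcp_rot': array([-1.70973e+02, -7.00000e-03,  2.00410e+01]), 'wrist_force': array([-0.375,  0.77 , -0.311]), 'torque': array([-0.149, -0.058, -0.044]), 'grasp_force': np.float64(45.126), 'opening': np.float64(0.033)}
```

Emit:
{"method": "play_rows", "body": {"steps": [[[0,0,0,0],[0,0,0,0],[0,0,0,0],[0,0,-0.02,0],[0,0,0,0]]]}}

```text
time: 6.55
ee_pos: [0.4536, 0.2087, 0.116]
tcp_rot: [-171.0, -0.1, 20.0]
wrist_force: [0.1, -0.3, -0.1]
opening: 0.0337
grasp_force: 45.2
```

Run:
```python
from h import *
o=bot.get_obs();print({k:np.round(v,3) for k,v in o.items()})
```

```text
{'time': np.float64(6.55), 'q': array([ 19.577,  -2.967, -11.116,  81.795,   9.02 , 179.561]), 'qd': array([ 0.193,  0.332, -1.929, -3.455,  0.009,  0.519]), 'joint_efforts': array([-1.2000e-02, -4.0287e+01,  4.3728e+01,  1.0310e+00,  4.8600e-01,
       -8.8000e-02]), 'ee_pos': array([0.454, 0.209, 0.116]), 'tcp_rot': array([-1.7098e+02, -1.2500e-01,  2.0010e+01]), 'wrist_force': array([ 0.139, -0.304, -0.145]), 'torque': array([-0.084, -0.164, -0.057]), 'grasp_force': np.float64(45.208), 'opening': np.float64(0.034)}
```

Joint 6 ran into its 180° limit (q6 = 180 + q1 − yaw). I'll turn the tool the other way and see whether the tilt recovers.

Emit:
{"method": "play_rows", "body": {"steps": [[[0,0,0,-0.12],[0,0,0,-0.12],[0,0,0,-0.12],[0,0,0,0],[0,0,0,0]]]}}

```text
time: 6.97
ee_pos: [0.4525, 0.2086, 0.1128]
tcp_rot: [-171.5, -3.1, 40.2]
wrist_force: [-0.2, -0.7, -0.8]
opening: 0.0336
grasp_force: 45.2
```

The tilt is now part of the commanded orientation. It came from pushing against joint 6's upper limit, so I can undo it by doing the mirror image at the lower limit. I'll move out a little and unwind joint 6 almost a full turn, with the rule still held clear.

Emit:
{"method": "play_rows", "body": {"steps": [[[0.0075,-0.036,0,0],[0.0075,-0.036,0,0],[0,0,0,-0.12],[0,0,0,-0.12],[0,0,0,-0.12]]]}}

```text
time: 7.38
ee_pos: [0.4169, 0.2728, 0.1244]
tcp_rot: [-173.2, -5.9, 61.1]
wrist_force: [-0.1, 0.2, -1.1]
opening: 0.0337
grasp_force: 45.4
```

Emit:
{"method": "play_rows", "body": {"steps": [[[0,0,0,-0.12],[0,0,0,-0.12],[0,0,0,-0.12],[0,0,0,-0.12],[0,0,0,-0.12]]]}}

```text
time: 7.8
ee_pos: [0.4173, 0.2722, 0.1243]
tcp_rot: [-177.7, -8.7, 95.5]
wrist_force: [0.1, 0.3, -1.2]
opening: 0.0335
grasp_force: 45.4
```

Emit:
{"method": "play_rows", "body": {"steps": [[[0,0,0,-0.12],[0,0,0,-0.12],[0,0,0,-0.12],[0,0,0,-0.12],[0,0,0,-0.12]]]}}

```text
time: 8.22
ee_pos: [0.4173, 0.2722, 0.1243]
tcp_rot: [177.0, -8.5, 130.3]
wrist_force: [-0.6, -0.2, -1.7]
opening: 0.0337
grasp_force: 45.4
```

Emit:
{"method": "play_rows", "body": {"steps": [[[0,0,0,-0.12],[0,0,0,-0.12],[0,0,0,-0.12],[0,0,0,-0.12],[0,0,0,-0.12]]]}}

```text
time: 8.63
ee_pos: [0.4173, 0.2722, 0.1243]
tcp_rot: [172.7, -5.3, 164.8]
wrist_force: [0.6, 0.1, -1.9]
opening: 0.0334
grasp_force: 45.4
```

Emit:
{"method": "play_rows", "body": {"steps": [[[0,0,0,-0.12],[0,0,0,-0.12],[0,0,0,-0.12],[0,0,0,-0.12],[0,0,0,-0.12]]]}}

```text
time: 9.05
ee_pos: [0.4173, 0.2722, 0.1242]
tcp_rot: [171.0, -0.3, -161.1]
wrist_force: [0.3, 0.0, -1.6]
opening: 0.0339
grasp_force: 45.4
```

Emit:
{"method": "play_rows", "body": {"steps": [[[0,0,0,-0.12],[0,0,0,-0.12],[0,0,0,-0.12],[0,0,0,-0.12],[0,0,0,-0.12]]]}}

```text
time: 9.47
ee_pos: [0.4173, 0.2722, 0.1243]
tcp_rot: [172.4, 4.9, -127.1]
wrist_force: [0.1, 0.8, -1.2]
opening: 0.0337
grasp_force: 45.4
```

Emit:
{"method": "play_rows", "body": {"steps": [[[0,0,0,-0.12],[0,0,0,-0.12],[0,0,0,-0.12],[0,0,0,-0.12],[0,0,0,-0.12]]]}}

```text
time: 9.88
ee_pos: [0.4173, 0.2722, 0.1243]
tcp_rot: [176.5, 8.3, -92.6]
wrist_force: [-0.3, -0.0, -0.7]
opening: 0.0333
grasp_force: 45.4
```

Emit:
{"method": "play_rows", "body": {"steps": [[[0,0,0,-0.12],[0,0,0,-0.12],[0,0,0,-0.12],[0,0,0,-0.12],[0,0,0,-0.12]]]}}

```text
time: 10.3
ee_pos: [0.4173, 0.2722, 0.1243]
tcp_rot: [-178.2, 8.8, -57.9]
wrist_force: [-0.6, -0.0, -1.4]
opening: 0.0341
grasp_force: 45.4
```

Emit:
{"method": "play_rows", "body": {"steps": [[[0,0,0,-0.12],[0,0,0,-0.12],[0,0,0,-0.12],[0,0,0,-0.12],[0,0,0,-0.12]]]}}

```text
time: 10.72
ee_pos: [0.4173, 0.2722, 0.1243]
tcp_rot: [-173.5, 6.3, -23.3]
wrist_force: [-0.3, -0.6, -1.0]
opening: 0.0339
grasp_force: 45.4
```

Run:
```python
from h import *
o=bot.get_obs();print({k:np.round(o[k],3) for k in('q','ee_pos','tcp_rot')}); print(R.from_euler('xyz',o["tcp_rot"],degrees=True).as_matrix().round(3))
```

```text
{'q': array([  28.013,   -4.345,  -11.507,   81.653,    8.942, -128.256]), 'ee_pos': array([0.417, 0.272, 0.124]), 'tcp_rot': array([-173.504,    6.27 ,  -23.282])}
[[ 0.913 -0.404 -0.055]
 [-0.393 -0.908  0.147]
 [-0.109 -0.112 -0.988]]
```

Emit:
{"method": "play_rows", "body": {"steps": [[[0,0,0,-0.12],[0,0,0,-0.12],[0,0,0,-0.12],[0,0,0,-0.12],[0,0,0,-0.12]]]}}

```text
time: 11.13
ee_pos: [0.4173, 0.2722, 0.1243]
tcp_rot: [-171.1, 1.5, 10.9]
wrist_force: [-0.6, -0.2, -1.4]
opening: 0.0336
grasp_force: 45.4
```

Emit:
{"method": "play_rows", "body": {"steps": [[[0,0,0,-0.12],[0,0,0,-0.12],[0,0,0,-0.06],[0,0.03,-0.003,0],[0,0.03,-0.003,0]]]}}

```text
time: 11.55
ee_pos: [0.4317, 0.2459, 0.121]
tcp_rot: [-172.4, -1.1, 25.0]
wrist_force: [0.5, 0.0, -1.7]
opening: 0.034
grasp_force: 45.4
```

Emit:
{"method": "play_rows", "body": {"steps": [[[0,0.032,-0.003,0],[0,0.032,-0.003,0],[0,0.032,-0.003,0],[0,0.032,-0.003,0],[0,0.032,-0.003,0]]]}}

```text
time: 11.97
ee_pos: [0.463, 0.176, 0.1185]
tcp_rot: [-175.9, -1.1, 18.4]
wrist_force: [-0.9, 0.4, -0.6]
opening: 0.0339
grasp_force: 45.4
```

Run:
```python
from h import *
o=bot.get_obs();print({k:np.round(o[k],3) for k in('q','ee_pos','tcp_rot')}); print(R.from_euler('xyz',o["tcp_rot"],degrees=True).as_matrix().round(3))
```

```text
{'q': array([  18.468,   -4.414,  -11.903,   81.422,    4.087, -179.916]), 'ee_pos': array([0.463, 0.176, 0.119]), 'tcp_rot': array([-175.911,   -1.083,   18.384])}
[[ 0.949  0.316 -0.005]
 [ 0.315 -0.946  0.074]
 [ 0.019 -0.071 -0.997]]
```

Emit:
{"method": "play_rows", "body": {"steps": [[[0,0.032,-0.001,0],[0,0.032,-0.001,0],[0,0.032,0,0],[0,0.032,0,0],[0,0.032,0,0]]]}}

```text
time: 12.38
ee_pos: [0.4853, 0.1044, 0.1125]
tcp_rot: [-179.4, -1.0, 11.7]
wrist_force: [0.6, 0.0, -1.1]
opening: 0.0335
grasp_force: 45.4
```

Run:
```python
from h import *
o=bot.get_obs();print({k:np.round(o[k],3) for k in('q','ee_pos','tcp_rot')}); print(R.from_euler('xyz',o["tcp_rot"],degrees=True).as_matrix().round(3))
```

```text
{'q': array([  11.807,   -4.107,  -12.197,   80.88 ,    0.584, -179.939]), 'ee_pos': array([0.485, 0.104, 0.113]), 'tcp_rot': array([-179.415,   -1.03 ,   11.747])}
[[ 0.979  0.204  0.016]
 [ 0.204 -0.979  0.014]
 [ 0.018 -0.01  -1.   ]]
```

The tilt is down to about 1°. Now I'll carry the rule to the bare bench, away from the joint limit.

Emit:
{"method": "play_rows", "body": {"steps": [[[0.002,-0.016,0,0],[0.005,-0.03,0,0],[0.005,-0.033,0,0],[0.005,-0.033,0,0],[0.005,-0.033,0,0]]]}}

```text
time: 12.8
ee_pos: [0.4768, 0.2529, 0.1149]
tcp_rot: [-179.4, -1.1, 11.8]
wrist_force: [0.5, -0.9, -0.6]
opening: 0.0341
grasp_force: 45.4
```

Emit:
{"method": "play_rows", "body": {"steps": [[[0.006,-0.033,0,0],[0.006,-0.033,0,0],[0.006,-0.033,0,0],[0.006,-0.033,0,0],[0.004,-0.035,0,0]]]}}

```text
time: 13.22
ee_pos: [0.4701, 0.4223, 0.117]
tcp_rot: [-179.4, -1.1, 11.8]
wrist_force: [0.8, 0.1, -0.7]
opening: 0.0342
grasp_force: 45.4
```

Emit:
{"method": "play_rows", "body": {"steps": [[[0,0,0.025,0],[0,0,0.025,0],[0,0,0.025,0],[0,0,0.01,0],[0,0,0,0]]]}}

```text
time: 13.63
ee_pos: [0.47, 0.4211, 0.0292]
tcp_rot: [-179.5, -0.8, 11.8]
wrist_force: [-0.5, -0.7, -1.5]
opening: 0.0338
grasp_force: 45.5
```

Emit:
{"method": "play_rows", "body": {"steps": [[[0,0,0.01,0],[0,0,0.008,0],[0,0,0.004,0],[0,0,0,0],[0,0,0,0]]]}}

```text
time: 14.05
ee_pos: [0.4714, 0.4231, 0.0107]
tcp_rot: [-179.3, -1.1, 11.9]
wrist_force: [0.2, 0.5, -0.7]
opening: 0.0338
grasp_force: 45.5
```

Emit:
{"method": "play_rows", "body": {"steps": [[[0,0,0.0015,0],[0,0,0.001,0],[0,0,0,0],[0,0,0,0],[0,0,0,0]]]}}

```text
time: 14.47
ee_pos: [0.4713, 0.4232, 0.0079]
tcp_rot: [-179.3, -1.1, 11.9]
wrist_force: [0.5, -0.4, -0.8]
opening: 0.0342
grasp_force: 45.5
```

Emit:
{"method": "play_rows", "body": {"steps": [[[0,0,0.0015,0],[0,0,0.001,0],[0,0,0,0],[0,0,0,0],[0,0,0,0]]]}}

```text
time: 14.88
ee_pos: [0.4713, 0.4231, 0.0053]
tcp_rot: [-179.3, -1.0, 11.9]
wrist_force: [0.2, -0.3, -1.0]
opening: 0.0336
grasp_force: 45.5
```

Emit:
{"method": "play_rows", "body": {"steps": [[[0,0,0.001,0],[0,0,0.001,0],[0,0,0,0],[0,0,0,0],[0,0,0,0]]]}}

```text
time: 15.3
ee_pos: [0.4715, 0.4233, 0.0035]
tcp_rot: [-179.3, -1.1, 11.9]
wrist_force: [-0.1, 0.4, 1.8]
opening: 0.0338
grasp_force: 45.7
```

Emit:
{"method": "play_rows", "body": {"steps": [[[0,0,0.001,0],[0,0,0.0005,0],[0,0,0,0],[0,0,0,0],[0,0,0,0]]]}}

```text
time: 15.72
ee_pos: [0.4716, 0.4233, 0.0028]
tcp_rot: [-179.3, -1.1, 11.9]
wrist_force: [0.2, -1.3, 7.8]
opening: 0.0335
grasp_force: 46.4
```

Emit:
{"method": "play_rows", "body": {"steps": [[[0,0,0,0],[0,0,0,0],[0,0,0,0],[0,0,0,0],[0,0,0,0]]], "gripper": 0.075}}

```text
time: 16.13
ee_pos: [0.4713, 0.4231, 0.0015]
tcp_rot: [-179.4, -1.0, 11.9]
wrist_force: [-0.2, 0.1, -1.0]
opening: 0.0747
grasp_force: 0.0
```

Emit:
{"method": "play_rows", "body": {"steps": [[[0,0,-0.02,0],[0,0,-0.035,0],[0,0,-0.04,0],[0,0,-0.04,0],[0,0,-0.04,0]]]}}

```text
time: 16.55
ee_pos: [0.4683, 0.4203, 0.1785]
tcp_rot: [-179.4, -1.0, 11.9]
wrist_force: [2.0, 1.3, 0.7]
opening: 0.0751
grasp_force: 0.0
```

Emit:
{"method": "play_rows", "body": {"steps": [[[0,0,0,0.12],[0,0,0,0.12],[0,0,0,0.12],[0,0,0,0.12],[0,0,0,0.12]]], "gripper": 0.0854}}

```text
time: 16.97
ee_pos: [0.4686, 0.4206, 0.1767]
tcp_rot: [-178.9, -0.5, -22.8]
wrist_force: [0.2, 0.8, -0.1]
opening: 0.0854
grasp_force: 0.0
```

Emit:
{"method": "play_rows", "body": {"steps": [[[0,0,0,0.12],[0,0,0,0.12],[0,0,0,0.12],[0,0,0,0.12],[0,0,0,0.12]]]}}

```text
time: 17.38
ee_pos: [0.4686, 0.4206, 0.1766]
tcp_rot: [-178.8, 0.2, -57.2]
wrist_force: [-0.1, -0.1, 0.5]
opening: 0.0853
grasp_force: 0.0
```

Emit:
{"method": "play_rows", "body": {"steps": [[[0,0,0,0.12],[0,0,0,0.12],[0,0,0,0.12],[0,0,0,0.04],[0.036,0.003,0,0]]]}}

```text
time: 17.8
ee_pos: [0.4715, 0.3879, 0.175]
tcp_rot: [-179.0, 0.7, -79.7]
wrist_force: [1.8, 0.0, -0.3]
opening: 0.0854
grasp_force: 0.0
```

Emit:
{"method": "play_rows", "body": {"steps": [[[0.036,0.003,0,0],[0.036,0.003,0,0],[0.036,0.003,0,0],[0.036,0.003,0,0],[0.036,0.003,0,0]]]}}

```text
time: 18.22
ee_pos: [0.4891, 0.2032, 0.1738]
tcp_rot: [-179.0, 0.7, -79.8]
wrist_force: [0.9, -0.6, -0.2]
opening: 0.0854
grasp_force: 0.0
```

Emit:
{"method": "play_rows", "body": {"steps": [[[0.036,0.003,0,0],[0.036,0.003,0,0],[0.036,0.003,0,0],[0.036,0.003,0,0],[0.036,0.003,0,0]]]}}

```text
time: 18.63
ee_pos: [0.5063, 0.0233, 0.1716]
tcp_rot: [-178.9, 0.7, -79.8]
wrist_force: [0.6, 0.7, -0.8]
opening: 0.0856
grasp_force: 0.0
```

Emit:
{"method": "play_rows", "body": {"steps": [[[0.036,0.003,0,0],[0.036,0.003,0,0],[0.036,0.003,0,0],[0.036,0.003,0,0],[0.036,0.003,0,0]]]}}

```text
time: 19.05
ee_pos: [0.5235, -0.1566, 0.1691]
tcp_rot: [-179.0, 0.7, -79.8]
wrist_force: [0.4, 0.2, 0.3]
opening: 0.0854
grasp_force: 0.0
```

```bash
cat > det.py <<'E'
from h import *
o=bot.get_obs();print({k:np.round(o[k],3) for k in('q','ee_pos','tcp_rot')})
E
python3 det.py
```

```text
{'q': array([ -17.222,    3.006,    1.095,   87.474,    1.084, -117.426]), 'ee_pos': array([ 0.523, -0.157,  0.169]), 'tcp_rot': array([-178.955,    0.679,  -79.784])}
```

Emit:
{"method": "play_rows", "body": {"steps": [[[0.036,0.003,0,0],[0.036,0.003,0,0],[0.036,0.003,0,0],[0,0,0,0],[0,0,0,0]]]}}

```text
time: 19.47
ee_pos: [0.5336, -0.2642, 0.1668]
tcp_rot: [-179.0, 0.7, -79.9]
wrist_force: [0.1, 0.4, -0.1]
opening: 0.0856
grasp_force: 0.0
```

Run:
```python
from h import *
o=bot.get_obs();print({k:np.round(o[k],3) for k in('ee_pos','tcp_rot')})
c=cam("wrist");save(c,"w4")
print(proj(c,[[.5303,-.304,.03]]))
s=cam("side");save(s,"s4")
a=np.hstack([c["img"][:,100:460],s["img"][100:420,40:400].repeat(1,0) if 0 else cv2.resize(s["img"],(440,330))[:420].copy() if 0 else cv2.copyMakeBorder(cv2.resize(s["img"],(440,330)),0,90,0,0,cv2.BORDER_CONSTANT)])
cv2.imwrite("pics/crop4.png",a)
```

```text
{'ee_pos': array([ 0.534, -0.264,  0.167]), 'tcp_rot': array([-179.024,    0.724,  -79.94 ])}
[[292.32251785 159.78390507]]
```

View pics/crop4.png

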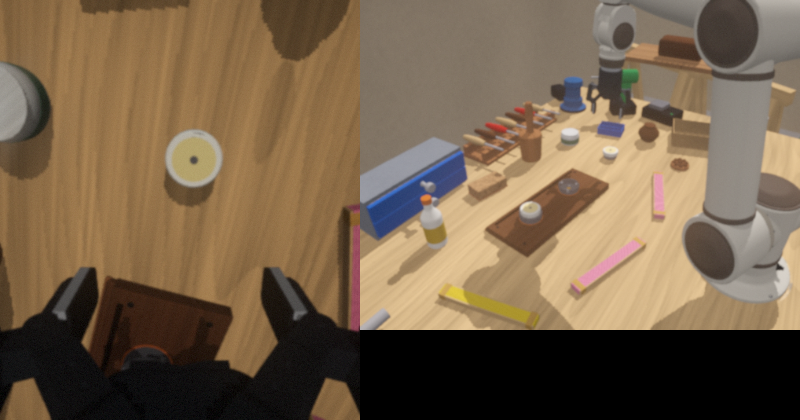

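The rule lies flat on the bench and the light is at (294,159.5) in the wrist view. The mount is free.

Run:
```python
from h import *
import pickle
c=pickle.load(open("pics/w4.pkl","rb"))
L=ray(c,[[293.7,159.3]],.03)[0];o=bot.get_obs();M=R.from_euler('xyz',o["tcp_rot"],degrees=True).as_matrix()
L[2]=0.014
print(L,"tool shift to TCP at light z=.014:",M.T@(L-o["ee_pos"]))
```

```text
[ 0.52909006 -0.30469067  0.014     ] tool shift to TCP at light z=.014: [0.0428586  0.01486884 0.15264729]
```

Emit:
{"method": "play_rows", "body": {"steps": [[[0.021,0.007,0,0],[0.021,0.007,0,0],[0,0,0.03,0],[0,0,0.03,0],[0,0,0.03,0]]]}}

```text
time: 19.98
ee_pos: [0.5296, -0.3041, 0.0766]
tcp_rot: [-178.9, 0.6, -79.7]
wrist_force: [0.1, 0.3, -0.7]
opening: 0.0854
grasp_force: 0.0
```

Emit:
{"method": "play_rows", "body": {"steps": [[[0,0,0.025,0],[0,0,0.02,0],[0,0,0.01,0],[0,0,0.007,0],[0,0,0,0]]]}}

```text
time: 20.4
ee_pos: [0.5299, -0.3031, 0.0143]
tcp_rot: [-179.0, 0.7, -79.7]
wrist_force: [-0.1, 0.3, -0.3]
opening: 0.0857
grasp_force: 0.0
```

Emit:
{"method": "play_rows", "body": {"steps": [[[0,0,0,0],[0,0,0,0],[0,0,0,0],[0,0,0,0],[0,0,0,0]]]}}

```text
time: 20.82
ee_pos: [0.5303, -0.3044, 0.0156]
tcp_rot: [-178.9, 0.6, -79.8]
wrist_force: [0.9, -0.6, -0.4]
opening: 0.0854
grasp_force: 0.0
```

Emit:
{"method": "play_rows", "body": {"steps": [[[0,0,0.0035,0],[0,0,0,0],[0,0,0,0],[0,0,0,0],[0,0,0,0]]], "gripper": 0.045, "squeeze": 90}}

```text
time: 21.23
ee_pos: [0.5303, -0.3043, 0.0118]
tcp_rot: [-178.9, 0.7, -79.8]
wrist_force: [-0.2, 0.1, 4.5]
opening: 0.0527
grasp_force: 94.5
```

Emit:
{"method": "play_rows", "body": {"steps": [[[0,0,0,0],[0,0,0,0],[0,0,0,0],[0,0,0,0],[0,0,0,0]]]}}

```text
time: 21.65
ee_pos: [0.5303, -0.3043, 0.0118]
tcp_rot: [-178.9, 0.7, -79.8]
wrist_force: [0.5, 0.4, 5.4]
opening: 0.0527
grasp_force: 94.6
```

Emit:
{"method": "play_rows", "body": {"steps": [[[0,0,-0.01,0],[0,0,-0.03,0],[0,0,-0.035,0],[0,0,-0.03,0],[0,0,-0.01,0]]]}}

```text
time: 22.07
ee_pos: [0.5294, -0.3065, 0.1317]
tcp_rot: [-178.7, 0.5, -79.8]
wrist_force: [0.8, -0.0, 0.3]
opening: 0.0528
grasp_force: 94.4
```

Emit:
{"method": "play_rows", "body": {"steps": [[[-0.02,-0.004,0,0],[-0.034,-0.007,0,0],[-0.034,-0.007,0,0],[-0.034,-0.007,0,0],[-0.034,-0.007,0,0]]]}}

```text
time: 22.48
ee_pos: [0.5315, -0.1451, 0.1283]
tcp_rot: [-179.0, 0.7, -79.8]
wrist_force: [0.4, -0.4, -1.0]
opening: 0.0529
grasp_force: 94.4
```

Emit:
{"method": "play_rows", "body": {"steps": [[[-0.034,-0.007,0,0],[-0.034,-0.007,0,0],[-0.034,-0.007,0,0],[-0.034,-0.007,0,0],[-0.034,-0.007,0,0]]]}}

```text
time: 22.9
ee_pos: [0.5357, 0.0285, 0.1311]
tcp_rot: [-179.0, 0.7, -79.8]
wrist_force: [1.0, -0.1, -1.2]
opening: 0.0525
grasp_force: 94.4
```

Emit:
{"method": "play_rows", "body": {"steps": [[[0,0,0,0],[0,0,0,0],[0,0,0,0],[0,0,0,0],[0,0,0,0]]]}}

```text
time: 23.32
ee_pos: [0.5363, 0.0258, 0.1313]
tcp_rot: [-179.0, 0.7, -79.9]
wrist_force: [-0.6, -0.8, -0.4]
opening: 0.0532
grasp_force: 94.4
```

Run:
```python
from h import *
o=bot.get_obs();print({k:np.round(o[k],4) for k in('ee_pos','tcp_rot')})
c=cam("wrist");save(c,"w5")
t=np.linspace(0,2*np.pi,60)
q=proj(c,np.c_[.538+.032*np.cos(t),-.028+.032*np.sin(t),.04+0*t]);print(q.min(0),q.max(0))
cv2.imwrite("pics/crop5.png",cv2.resize(c["img"][90:320,140:440],(780,598),interpolation=cv2.INTER_CUBIC))
```

```text
{'ee_pos': array([0.5363, 0.0258, 0.1313]), 'tcp_rot': array([-178.9937,    0.6808,  -79.8678])}
[250.84110862 108.88868434] [331.50503273 190.1874903 ]
```

View pics/crop5.png

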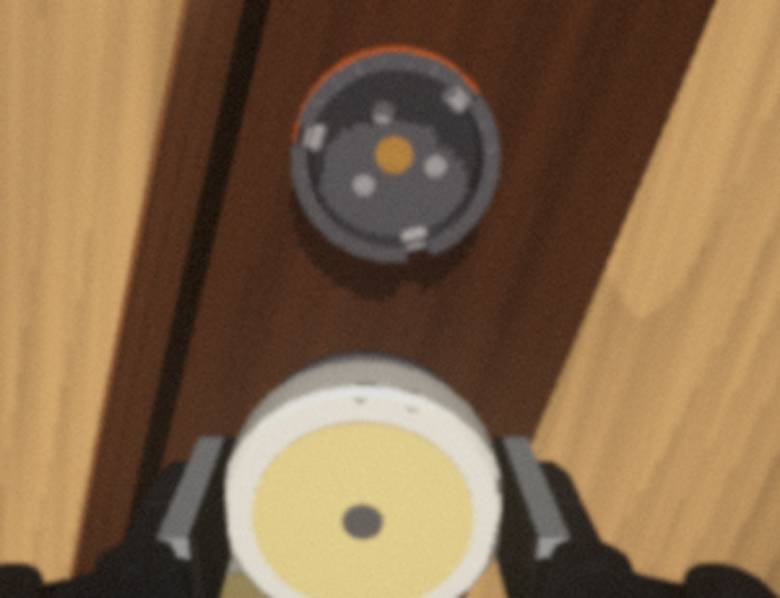

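The wrist crop shows the mount rim centred at crop (395,158), full (292.1,150.8). The held light's centre dot is at crop (362,521), full (279.2,290.4).

Run:
```python
from h import *
import pickle
c=pickle.load(open("pics/w5.pkl","rb"));o=bot.get_obs();T=o["ee_pos"];M=R.from_euler('xyz',o["tcp_rot"],degrees=True).as_matrix()
m=ray(c,[[292.1,150.8]],.04)[0]; f=ray(c,[[279.2,290.4]],T[2]+.0182)[0]
print("mount",m,"face",f,"TCP",T)
# light centre at hand: face point; light underside 30mm along tool z
for foot in(f+M[:,2]*.03, T+M[:,2]*.0118):
    tgt=m.copy(); tgt[2]=.04   # underside level with the rim
    print("foot",foot.round(4),"tool shift",(M.T@(tgt-foot)).round(4))
```

```text
mount [ 0.53728027 -0.02857803  0.04      ] face [0.53603813 0.02547212 0.14950758] TCP [0.53631354 0.02576979 0.13130758]
foot [0.5365 0.0259 0.1195] tool shift [0.0547 0.0102 0.0787]
foot [0.5365 0.0259 0.1195] tool shift [0.0548 0.0102 0.0787]
```

Emit:
{"method": "play_rows", "body": {"steps": [[[0.0275,0.005,0,0],[0.0272,0.0052,0,0],[0,0,0.025,0],[0,0,0.025,0],[0,0,0.015,0]]]}}

```text
time: 23.78
ee_pos: [0.5362, -0.0292, 0.0633]
tcp_rot: [-179.1, 0.7, -79.9]
wrist_force: [-1.0, 1.0, -1.3]
opening: 0.0528
grasp_force: 94.4
```

Emit:
{"method": "play_rows", "body": {"steps": [[[0,0,0.008,0],[0,0,0.003,0],[0,0,0,0],[0,0,0,0],[0,0,0,0]]]}}

```text
time: 24.2
ee_pos: [0.5379, -0.0277, 0.0559]
tcp_rot: [-178.9, 0.7, -79.8]
wrist_force: [0.9, -0.1, -0.6]
opening: 0.0529
grasp_force: 94.4
```

Run:
```python
from h import *
o=bot.get_obs();T=o["ee_pos"];M=R.from_euler('xyz',o["tcp_rot"],degrees=True).as_matrix()
foot=T+M[:,2]*.0118;print(T,o["tcp_rot"],o["wrist_force"],foot,M.T@(np.array([.5373,-.0286,.025])-foot))
```

```text
[ 0.53792388 -0.02771928  0.05590283] [-178.86847235    0.65706232  -79.77472048] [ 0.85204586 -0.08132212 -0.61063004] [ 0.53812918 -0.02754477  0.0441059 ] [0.00111031 0.00138021 0.01907089]
```

Emit:
{"method": "play_rows", "body": {"steps": [[[0.0008,0.001,0.003,0],[0,0,0.003,0],[0,0,0.002,0],[0,0,0,0],[0,0,0,0]]]}}

```text
time: 24.62
ee_pos: [0.537, -0.0281, 0.0469]
tcp_rot: [-178.9, 0.7, -79.8]
wrist_force: [2.2, 3.7, 1.0]
opening: 0.0527
grasp_force: 94.6
```

Emit:
{"method": "play_rows", "body": {"steps": [[[0,0,0.0015,0],[0,0,0.0015,0],[0,0,0,0],[0,0,0,0],[0,0,0,0]]], "squeeze": 110}}

```text
time: 25.03
ee_pos: [0.5374, -0.0285, 0.0449]
tcp_rot: [-178.8, 0.7, -79.8]
wrist_force: [0.8, 1.7, 9.1]
opening: 0.0524
grasp_force: 116.3
```

Emit:
{"method": "play_rows", "body": {"steps": [[[0,0,0.001,0],[0,0,0.001,0],[0,0,0,0],[0,0,0,0],[0,0,0,0]]]}}

```text
time: 25.45
ee_pos: [0.5378, -0.0286, 0.0433]
tcp_rot: [-178.8, 0.6, -79.8]
wrist_force: [2.6, 0.7, 8.2]
opening: 0.0524
grasp_force: 116.3
```

Emit:
{"method": "play_rows", "body": {"steps": [[[0,0,0.001,0],[0,0,0.001,0],[0,0,0,0],[0,0,0,0],[0,0,0,0]]]}}

```text
time: 25.87
ee_pos: [0.536, -0.0283, 0.0384]
tcp_rot: [-179.1, 0.7, -79.8]
wrist_force: [4.3, 1.6, -9.3]
opening: 0.052
grasp_force: 116.3
```

It has snapped in and is now pulling the tool down. I'll keep pushing until it seats and the push is firm.

Emit:
{"method": "play_rows", "body": {"steps": [[[0,0,0.001,0],[0,0,0.001,0],[0,0,0,0],[0,0,0,0],[0,0,0,0]]]}}

```text
time: 26.28
ee_pos: [0.5365, -0.0283, 0.0374]
tcp_rot: [-179.0, 0.7, -79.8]
wrist_force: [2.6, 2.7, -6.3]
opening: 0.0528
grasp_force: 117.1
```

Emit:
{"method": "play_rows", "body": {"steps": [[[0,0,0.001,0],[0,0,0.001,0],[0,0,0,0],[0,0,0,0],[0,0,0,0]]]}}

```text
time: 26.7
ee_pos: [0.5366, -0.0282, 0.0372]
tcp_rot: [-178.9, 0.7, -79.8]
wrist_force: [-4.0, 2.9, 9.4]
opening: 0.0524
grasp_force: 122.3
```

Emit:
{"method": "play_rows", "body": {"steps": [[[0,0,0.001,0],[0,0,0.001,0],[0,0,0,0],[0,0,0,0],[0,0,0,0]]]}}

```text
time: 27.12
ee_pos: [0.5367, -0.0283, 0.0371]
tcp_rot: [-178.9, 0.7, -79.8]
wrist_force: [-10.4, 3.7, 25.3]
opening: 0.0522
grasp_force: 128.3
```

Emit:
{"method": "play_rows", "body": {"steps": [[[0,0,0,0],[0,0,0,0],[0,0,0,0],[0,0,0,0],[0,0,0,0]]]}}

```text
time: 27.53
ee_pos: [0.5367, -0.0283, 0.0371]
tcp_rot: [-178.9, 0.7, -79.8]
wrist_force: [-10.2, 3.2, 25.0]
opening: 0.0526
grasp_force: 128.3
```

Emit:
{"method": "play_rows", "body": {"steps": [[[0,0.0008,0.0008,0],[0,0,0.0004,0],[0,0,0,0],[0,0,0,0],[0,0,0,0]]]}}

```text
time: 27.95
ee_pos: [0.5367, -0.0283, 0.037]
tcp_rot: [-178.7, 0.7, -79.8]
wrist_force: [-11.0, 4.7, 32.2]
opening: 0.0522
grasp_force: 131.8
```

Emit:
{"method": "play_rows", "body": {"steps": [[[0,0,0,0],[0,0,0,0],[0,0,0,0],[0,0,0,0],[0,0,0,0]]]}}

```text
time: 28.37
ee_pos: [0.5367, -0.0283, 0.0371]
tcp_rot: [-178.7, 0.7, -79.8]
wrist_force: [-10.1, 5.5, 31.8]
opening: 0.0527
grasp_force: 131.8
```

Run:
```python
from h import *
s=cam("side");d=cam("scene")
a=cv2.resize(s["img"][120:400,60:380],(640,560));b=cv2.resize(d["img"][180:260,180:400],(0,0),fx=.7,fy=.7)
cv2.imwrite("pics/fin.png",a)
print(bot.get_obs()["wrist_force"])
```

```text
[-9.70221084  4.78621283 31.58609896]
```

View pics/fin.png

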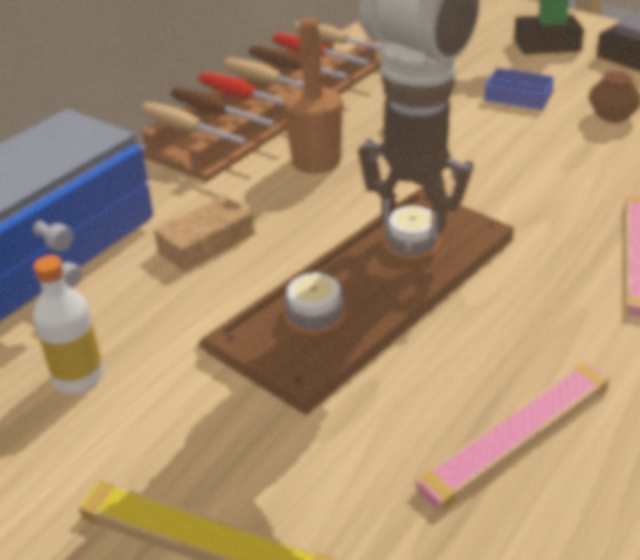

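The side view shows the light seated level in its mount, matching the fitted one, with the rule flat on the bench. I'll hold the push a few seconds longer so the pad takes.

Emit:
{"method": "play_rows", "body": {"steps": [[[0,0,0,0],[0,0,0,0],[0,0,0,0],[0,0,0,0],[0,0,0,0]]]}}

```text
time: 28.88
ee_pos: [0.5367, -0.0283, 0.037]
tcp_rot: [-178.8, 0.6, -79.8]
wrist_force: [-9.8, 4.1, 31.3]
opening: 0.0522
grasp_force: 131.8
```

Emit:
{"method": "play_rows", "body": {"steps": [[[0,0,0,0],[0,0,0,0],[0,0,0,0],[0,0,0,0],[0,0,0,0]]]}}

```text
time: 29.3
ee_pos: [0.5367, -0.0283, 0.037]
tcp_rot: [-178.8, 0.7, -79.8]
wrist_force: [-10.3, 5.4, 31.7]
opening: 0.0522
grasp_force: 131.8
```

Emit:
{"method": "play_rows", "body": {"steps": [[[0,0,0,0],[0,0,0,0],[0,0,0,0],[0,0,0,0],[0,0,0,0]]]}}

```text
time: 29.72
ee_pos: [0.5367, -0.0283, 0.037]
tcp_rot: [-178.8, 0.7, -79.8]
wrist_force: [-10.2, 4.9, 32.3]
opening: 0.0527
grasp_force: 131.8
```

Emit:
{"method": "play_rows", "body": {"steps": [[[0,0,0,0],[0,0,0,0],[0,0,0,0],[0,0,0,0],[0,0,0,0]]]}}

```text
time: 30.13
ee_pos: [0.5367, -0.0283, 0.037]
tcp_rot: [-178.8, 0.7, -79.8]
wrist_force: [-10.4, 5.1, 31.1]
opening: 0.0526
grasp_force: 131.8
```

Emit:
{"method": "play_rows", "body": {"steps": [[[0,0,0,0],[0,0,0,0],[0,0,0,0],[0,0,0,0],[0,0,0,0]]]}}

```text
time: 30.55
ee_pos: [0.5367, -0.0283, 0.0371]
tcp_rot: [-178.7, 0.6, -79.8]
wrist_force: [-10.1, 4.1, 31.7]
opening: 0.0525
grasp_force: 131.8
```

Emit:
{"method": "play_rows", "body": {"steps": [[[0,0,0,0],[0,0,0,0],[0,0,0,0],[0,0,0,0],[0,0,0,0]]]}}

```text
time: 30.97
ee_pos: [0.5367, -0.0283, 0.0371]
tcp_rot: [-178.7, 0.7, -79.8]
wrist_force: [-10.7, 5.1, 32.2]
opening: 0.0521
grasp_force: 131.8
```

Emit:
{"method": "play_rows", "body": {"steps": [[[0,0,0,0],[0,0,0,0],[0,0,0,0],[0,0,0,0],[0,0,0,0]]]}}

```text
time: 31.38
ee_pos: [0.5367, -0.0283, 0.037]
tcp_rot: [-178.7, 0.7, -79.8]
wrist_force: [-9.3, 4.4, 31.9]
opening: 0.0522
grasp_force: 131.8
```

```bash
python3 -c "
from workcell import bot
print(bot.job_done())"
```

```text
the job is handed in; nothing more can be done
None
```

I handed the job in at about 31 s, with no verdict shown: the yellow rule lies flat on the bare bench, and the light is snapped home in the mount, still gripped and pushed down with about 32 N.

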